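# Sweep the small things left in front of the monitor into the side tray

## Task

Clear the space in front of the monitor: with the closed fingertips, gently sweep the black dust cap, the white coverslip box and the blue-sleeved eraser across the desk and in through the open side of the low blue tray, until each lies flat and wholly inside it. Only push them along the surface: do not pinch, lift or tip them, and leave the mouse, the bottle and everything else on the desk where it stands.

Things in the scene. Friction and masses are not known exactly. Their poses are not given: they have to be found in the camera images.
- parts_tray: low blue tray, grey liner, fixed to the desk left of the small things. Three walls 25 mm high, 5 mm thick, with a rim bead to 28 mm; the side toward its own -y (roughly toward the small things) is fully open. Inside 190 (x) x 130 (y) mm. Origin: centre of the inside, on the desk. Mouth line y = -65 mm, back wall y = +65, side walls x = -95 and +95. The liner is paper-thin: no step at the mouth.
- dust_cap: black round microscope dust cap, 34 mm diameter, 12 mm high, about 30 g, lying on the desk between pad and tray. Origin at the centre of its underside, z up.
- coverslip_box: small white square plastic box, 28 x 28 mm, 20 mm high, about 35 g, lying on the desk between pad and tray. Origin at the centre of its underside, z up.
- eraser: white eraser in a blue sleeve, 20 mm (its x) by 46 mm (its y) by 12 mm high, about 30 g, lying flat on the desk at any yaw. Origin at the centre of its underside, z up.
- eraser_end_a (a point): middle of one short end face of the eraser (its +y end, 23 mm from the centre), 6 mm above its underside
- eraser_end_b (a point): middle of the other short end face of the eraser (its -y end, 23 mm from the centre), 6 mm above its underside
- mouse_pad: mouse pad with a printed picture, fixed to the desk right of the small things, 238 mm (its x) by 208 mm (its y), 3.2 mm thick. Origin at the centre of its underside.
- pc_tower: tall black computer, fixed, standing at the left end of the desk beside the tray; about 420 (x) x 185 (y) x 430 mm. The arm may start close in front of it: draw back before swinging round. Origin at the centre of its underside.
- mouse: black computer mouse, 106 x 59 x 38 mm, lying on the mouse pad; to be left alone. Origin at the centre of its underside.
- objective_case: white round case with a black screw top, 36 mm diameter, 52 mm high, standing on the far side of the small things, in front of the monitor; to be left alone. Origin at the centre of its underside.
- petri_dish: covered petri dish, 62 mm diameter, 15 mm high, right of the pad near the front edge of the desk; to be left alone. Origin at the centre of its underside.
- balsam_bottle: small brown bottle with a white cap, 32 mm diameter, 67 mm high, standing on the near (robot) side of the small things; to be left alone. Origin at the centre of its underside.
- timer: white square bench timer with coloured buttons, 62 x 62 x 19 mm, right of the pad; to be left alone. Origin at the centre of its underside.

How it is judged:
By the outcome, as a careful person would: the job done as asked, in the order asked, and still so for the second after the job is handed in, with the robot touching nothing.
It also fails if it takes over 72 s, if anything falls off the work surface, if the arm or the gripper's body presses on something with over 40 N, if the wrist force passes 120 N, or if a joint passes its speed limit or range.

## Robot

A 7-joint arm with a two-finger parallel gripper is mounted at the origin on a cart in front of the work surface, level with it; the furniture and walls round the work are solid. World frame = base frame: x ahead of the robot, y to its left, z up, the work surface at z = 0. Lengths are in m, angles in degrees, forces in N, time in s.
With the tool pointing down it reaches from about 0.4 to 0.875 m from the base axis. Payload 6.5 kg.
Tool frame: the origin (TCP) lies midway between the tips of the shut fingers; the grasp point (between the pads) lies 19 mm behind it (arm.grip_depth is the distance from the TCP to the grasp point, in m); z points along the fingers, y is the line along which they close (so a half turn about z gives the same grasp; the last joint's range is limited). The gripper opens to 85 mm and grips with 20 to 120 N. Pads are 22 mm wide; open, the fingers measure 114 mm over their backs; the gripper's body (76 mm by 85 mm) begins 54 mm behind the grasp point. The pads swing forward as they close: fully open they stand 13 mm farther back than shut.
Start: joints at [60.264, 30.733, -0.252, 88.115, 0.149, 61.152, -4.079], TCP at [0.284, -0.584, 0.231] pointing down, gripper open.
Joint ranges: [-154.64, 154.64], [-21.42, 123.67], [-72.66, 72.17], [13.99, 137.28], [-74.86, 254.86], [10.95, 109.41], [-158.01, 158.01]. Speed limits (degrees/s): [136.94, 136.94, 180, 180, 180, 180, 180].

## Interface

Orientations are given as a 3x3 rotation matrix whose columns are the frame's x, y, z axes.
In Python, from cell import arm gives the robot as it stands.
- The arm moves only by the shell command python3 -m inch 'ROWS' [FORCE]. ROWS is text: rows parted by semicolons, each of 5 numbers parted by spaces: the shift along the tool's x, y, z as a fraction of full scale, then the turn about the tool's z as a fraction of full scale, then the opening, from -1 (shut) to 1 (fully open). In form: tx ty tz yaw gripper; .... A call has 1 to 12 rows; each row is the pose to reach, as a shift and turn from the pose commanded when the call began, along the tool's axes at that moment; what a row does not reach only later rows make up. Full scale, the value 1, is 200 mm for a shift and 1.5 rad for a turn. A row lasts 1/12 s, in which the tool goes at most 41.7 mm and 7.16 degrees, less where a joint would pass 70% of its speed; a pose out of reach is approached as far as the arm can. A call with a number of a shift or a turn outside -1 to 1 is refused whole. A call with a gripper value outside its range is refused whole. The fingers move at their own pace and stop on an object; FORCE is the grip in N (left out, the last holds). Time passes only in rows, so rows that repeat a pose let the fingers close. It gives the time, the measured TCP pose, the force, the opening and the grip force at its end, in the units of the state.
- arm.sense(): the state, without advancing time (a new reading comes with each control period).
- arm.snapshot(name): name is "side" or "top"; returns a dict with "pixels" (384x512x3 uint8, blue, green, red), "camera_matrix" (3x3 intrinsics, pixels), "position" and "rotation" of the camera in the world. Camera axes: x right, y down, z forward; pixel columns grow to the right and rows downward; lengths in m; the calibration is good to about 2 mm. A picture is of the moment at which its call begins. There is no depth.
- arm.close_job(): hands the job in; it is judged then, once.
Trained networks look in a picture, given as the dict that the camera call returned (one of the last four; its "shot" number tells which), for a name from the list of things; names that differ only in an ending like _2 or _b are one class to them, and where a whole thing is asked for, a point or a joint stands for the part that bears it (a point fixed in the world has none). Each returns a list of dicts, best first, with "p" (0 to 1); they miss things now and then, are a little off and sometimes report something else, mostly with a low value. They report only what shows in the picture. A call takes as long as a camera call.
- arm.boxes_of(query, picture): "extent" ([left, top, width, height] in pixels, round what is visible of it).
- arm.landmark_of(query, picture): "location" ([column, row] in pixels: a listed point, or the origin of a listed thing).
The state is a dict: "t": time; "qpos": joint angles; "dq": joint speeds; "tau": joint torques, N m; "tool_pos": TCP position; "ee_rot": TCP orientation; "force": force on the tool from outside, world axes, zero at the start; "moment": the same for the moment, N m; "gripper_width": finger opening in m; "gripper_force": force on a finger pad.
Only numpy, scipy, OpenCV 4.12 (cv2) and the standard library are available. Lean on these libraries where they do the work, as an engineer would, in place of code of your own. Each camera call takes 0.05 s, during which the arm holds its last target. There are 200 camera calls.

## Working session

There is one attempt and no reset: what is moved stays moved. The work goes in short steps, Python scripts to look and compute and a shell command to move; the robot and the scene stay as the last step left them, time stands still between calls to the robot, and variables do not carry over. Pictures are saved under pics/ and viewed, at most 10 in all, crops included, and the job is handed in when it is done.

```bash
ls; mkdir -p pics; cat > h.py <<'E'
import numpy as np, cv2
from cell import arm
def ray(s,uv):
    K=np.array(s["camera_matrix"]);R=np.array(s["rotation"]);d=R@np.linalg.inv(K)@np.array([uv[0],uv[1],1.]);return np.array(s["position"]),d/np.linalg.norm(d)
def atz(s,uv,z=0.):
    p,d=ray(s,uv);return p+d*(z-p[2])/d[2]
def tri(rs):
    A=np.zeros((3,3));b=np.zeros(3)
    for p,d in rs:
        M=np.eye(3)-np.outer(d,d);A+=M;b+=M@p
    return np.linalg.solve(A,b)
E
python3 - <<'E'
from h import *
S={n:arm.snapshot(n) for n in("side","top")}
for n in S: cv2.imwrite(f"pics/{n}0.png",S[n]["pixels"]); print(n,np.round(S[n]["position"],3),np.round(S[n]["rotation"],2).tolist())
for q in "parts_tray dust_cap coverslip_box eraser eraser_end_a eraser_end_b mouse_pad pc_tower mouse objective_case petri_dish balsam_bottle timer".split():
    rs=[]
    for n in S:
        l=arm.landmark_of(q,S[n])[:2]
        for a in l: print(q,n,round(a["p"],2),np.round(a["location"],1),np.round(atz(S[n],a["location"])[:2],3))
        if l: rs.append(ray(S[n],l[0]["location"]))
        if q in("dust_cap","coverslip_box","eraser"): print([ (round(b["p"],2),np.round(b["extent"])) for b in arm.boxes_of(q,S[n])[:1]])
    if len(rs)==2: print("   tri",np.round(tri(rs),3))
s=arm.sense();print(np.round(s["tool_pos"],3),np.round(s["ee_rot"],3).tolist(),s["t"],s["gripper_width"])
E
```

```text
pics
side [ 0.885 -0.658  1.435] [[0.91, 0.36, -0.21], [0.42, -0.79, 0.45], [-0.01, -0.5, -0.87]]
top [0.419 0.055 1.353] [[0.02, -0.99, 0.12], [-1.0, -0.02, 0.01], [-0.01, -0.12, -0.99]]
parts_tray side 0.73 [261.1 164.6] [0.51  0.199]
parts_tray top 0.95 [220.5 210.2] [0.521 0.206]
   tri [0.515 0.202 0.002]
dust_cap side 0.66 [254.  215.7] [ 0.574 -0.005]
dust_cap side 0.53 [274.4 210.1] [0.63  0.045]
[(0.54, array([271., 205.,   7.,  10.]))]
dust_cap top 0.49 [266.7 177.4] [0.647 0.037]
[(0.41, array([264., 179.,   7.,   6.]))]
   tri [0.61  0.011 0.026]
coverslip_box side 0.41 [231.1 210.6] [ 0.493 -0.02 ]
coverslip_box side 0.38 [247.6 205.7] [0.537 0.021]
[(0.51, array([250., 205.,   7.,  15.]))]
coverslip_box top 0.52 [282.6 217.2] [ 0.499 -0.025]
[(0.53, array([278., 214.,   9.,   6.]))]
   tri [ 0.497 -0.025  0.012]
eraser side 0.43 [252.4 209.7] [0.559 0.014]
[(0.71, array([207., 198.,  11.,  14.]))]
eraser top 0.56 [275.9 201.7] [0.556 0.001]
[(0.58, array([274., 199.,   8.,   8.]))]
   tri [0.559 0.004 0.015]
eraser_end_a side 0.61 [255.4 214.8] [0.577 0.   ]
eraser_end_
[... 747 characters left out ...]
[275.4 156.7] [0.727 0.005]
   tri [0.725 0.005 0.007]
petri_dish side 0.91 [142.  308.9] [ 0.392 -0.448]
petri_dish side 0.58 [253.8 213.6] [0.57  0.002]
petri_dish top 0.47 [393.1 251. ] [ 0.384 -0.429]
   tri [ 0.382 -0.442 -0.034]
balsam_bottle side 0.67 [233.6 212.1] [ 0.504 -0.022]
balsam_bottle side 0.41 [210.2 209.5] [ 0.424 -0.047]
balsam_bottle top 0.4 [288.7 236.4] [ 0.429 -0.048]
   tri [ 0.464 -0.031 -0.019]
timer side 0.74 [230.7 324.4] [ 0.666 -0.374]
timer side 0.37 [276.5 211.7] [0.639 0.042]
timer top 0.55 [375.6 173.9] [ 0.668 -0.37 ]
   tri [ 0.667 -0.373 -0.004]
[ 0.284 -0.584  0.231] [[0.899, 0.438, 0.0], [0.438, -0.899, -0.0], [-0.0, 0.0, -1.0]] 1.7 0.08529793715729508
```

```bash
python3 - <<'E'
import cv2,numpy as np
a=cv2.imread("pics/side0.png")[140:270,180:310];b=cv2.imread("pics/top0.png")[140:270,180:340]
cv2.imwrite("pics/sc.png",cv2.resize(a,None,fx=4.5,fy=4.5,interpolation=cv2.INTER_CUBIC))
cv2.imwrite("pics/tc.png",cv2.resize(b,None,fx=4.5,fy=4.5,interpolation=cv2.INTER_CUBIC))
E
```

```text
(no output)
```

View pics/sc.png

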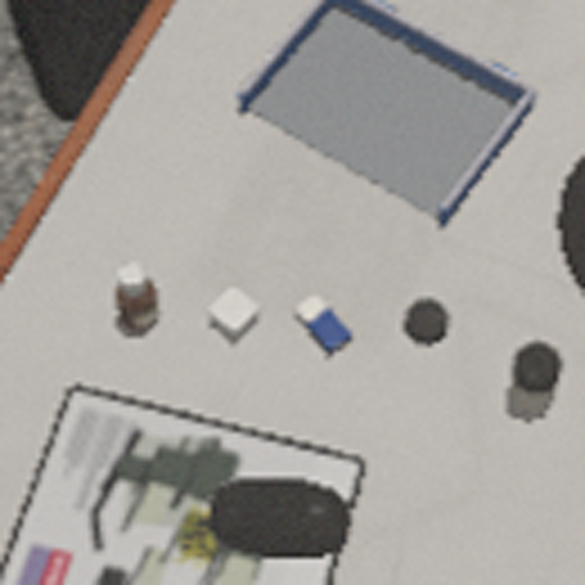

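View pics/tc.png

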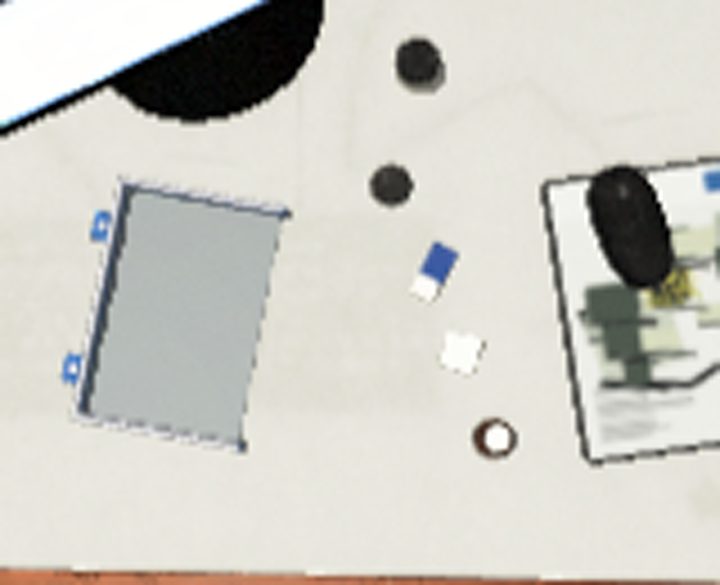

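View pics/top0.png

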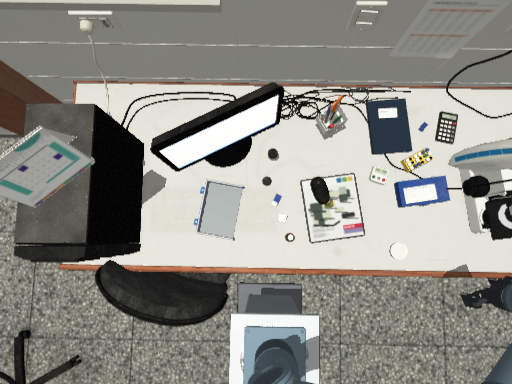

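The crops show:
- **Side view:** the cap is at about (275,211), the box top at (232,208), the eraser at (252,212) and the bottle at (210,207).
- **Top view:** the cap is at (267,181), the eraser at (277,200), the box at (283,218), the bottle at (290,237) and the objective case at (273,154).
- **Tray:** in the top view its mouth runs from (244,187) to (234,239), and the route from the objects to it is clear.

Next I refine these by segmentation and put them in the tray frame.

```bash
cat >> h.py <<'E'
from scipy.optimize import least_squares
def cen(s,box,f):
    x0,y0,x1,y1=box;p=s["pixels"][y0:y1,x0:x1].astype(int);m=f(p).astype(np.uint8)
    n,l,st,c=cv2.connectedComponentsWithStats(m,connectivity=4)
    i=1+np.argmax(st[1:,4]); return c[i]+[x0,y0],st[i,4]
# per-thing: world point -> tray frame (fit below)
def T():
    t=np.load("tray.npy");return t[:2],t[2]
def totray(p):
    o,a=T();c,s=np.cos(a),np.sin(a);d=np.array(p[:2])-o;return np.array([c*d[0]+s*d[1],-s*d[0]+c*d[1]])
def toworld(p):
    o,a=T();c,s=np.cos(a),np.sin(a);return o+np.array([c*p[0]-s*p[1],s*p[0]+c*p[1]])
E
python3 - <<'E'
from h import *
S={n:arm.snapshot(n) for n in("side","top")}
q=lambda l,off:[np.array(a)/4.5+off-0.4 for a in l]
top=q([(284,213),(242,447),(126,190),(88,411)],np.array([180,140]))
side=q([(444,215),(246,105),(525,98),(335,10)],np.array([180,140]))
pts=[tri([ray(S["top"],a),ray(S["side"],b)]) for a,b in zip(top,side)]
print("corners tri",np.round(pts,3).tolist())
print("top z0",np.round([atz(S["top"],a)[:2] for a in top],3).tolist())
print("side z0",np.round([atz(S["side"],a)[:2] for a in side],3).tolist())
# fit tray pose to mouth corners (mid of views at z0) 
M=np.array([(95,-65),(-95,-65),(95,65),(-95,65)])/1000
W=np.array([[(atz(S["top"],a)[:2]+atz(S["side"],b)[:2])/2] for a,b in zip(top,side)]).reshape(4,2)
def r(v):
    c,s=np.cos(v[2]),np.sin(v[2]);return (v[:2]+M@np.array([[c,s],[-s,c]])-W).ravel()
f=least_squares(r,[.515,.2,-.2]);np.save("tray.npy",f.x);print("tray",np.round(f.x[:2],4),np.degrees(f.x[2]),np.round(f.fun,4))
C={"dust_cap":((267,181),(275,211),.006),"eraser":((277,200),(252,212),.006),"box":((283,218),(232,208),.012),"bottle":((290,237),(210,205),.05),"case":((273,154),(299,222),.04)}
for k,(a,b,z) in C.items():
    rs=[]
    for n,c in(("top",a),("side",b)):
        s=S[n];bx=(c[0]-7,c[1]-7,c[0]+8,c[1]+8)
        pc=s["pixels"].astype(int)
        def f(p):
            if k in("dust_cap","case"): return p.max(2)<110
            if k=="bottle": return (p.max(2)-p.min(2)>35)
            bg=np.median(p.reshape(-1,3),axis=0); return np.abs(p-bg).max(2)>18
        try: u,area=cen(s,bx,f)
        except Exception as e: print(k,n,e);continue
        rs.append(ray(s,u)); w=atz(s,u,z)
        print(k,n,np.round(u,1),area,np.round(w[:2],4),np.round(totray(w)*1000))
    if len(rs)==2:
        w=tri(rs);print("  tri",np.round(w,4),np.round(totray(w)*1000))
E
```

```text
corners tri [[0.608, 0.125, 0.016], [0.418, 0.155, 0.013], [0.625, 0.256, 0.015], [0.443, 0.281, 0.001]]
top z0 [[0.609, 0.125], [0.416, 0.155], [0.626, 0.257], [0.443, 0.282]]
side z0 [[0.606, 0.135], [0.416, 0.164], [0.623, 0.266], [0.442, 0.282]]
tray [0.5227 0.2083] -8.226714084506893 [-0.0003  0.0001  0.0035 -0.0019  0.0015 -0.0026 -0.0046  0.0043]
dust_cap top [266.5 180.7] 58 [0.6336 0.0372] [ 134. -154.]
dust_cap side [274.2 211.2] 70 [0.6325 0.0376] [ 133. -153.]
  tri [0.633  0.037  0.0076] [ 134. -154.]
eraser top [276.2 199.6] 84 [5.636e-01 2.000e-04] [  70. -200.]
eraser side [251.6 212.4] 101 [0.5626 0.0007] [  69. -200.]
  tri [5.632e-01 1.000e-04 7.600e-03] [  70. -200.]
box top [282.3 217.9] 61 [ 0.4959 -0.0227] [   7. -233.]
box side [231.5 209.9] 84 [ 0.4963 -0.0223] [   7. -232.]
  tri [ 0.4961 -0.0226  0.0123] [   7. -232.]
bottle top [286. 237.] 3 [ 0.4266 -0.0345] [ -60. -254.]
bottle side attempt to get argmax of an empty sequence
case top [272.4 153.7] 82 [0.7286 0.0177] [ 231. -159.]
case side [298.7 221.8] 100 [0.7292 0.0186] [ 232. -158.]
  tri [0.7289 0.018  0.0407] [ 231. -159.]
```

```bash
cat >> h.py <<'E'
def to(x,y,z,head):
    """tray mm x,y ; z m ; heading of tool x in tray frame deg -> tx ty tz yaw in row units"""
    s=arm.sense();R=np.array(s["ee_rot"]);w=np.append(toworld(np.array([x,y])/1000),z);d=R.T@(w-s["tool_pos"])
    h=head+np.degrees(T()[1]);c=np.degrees(np.arctan2(R[1,0],R[0,0]));dy=(h-c+180)%360-180
    print("to",(x,y,z,head),"world",np.round(w,3),"row",np.round(d/.2,3),"yaw",round(-np.radians(dy)/1.5,3))
def now():
    s=arm.sense();R=np.array(s["ee_rot"]);print("tray mm",np.round(totray(s["tool_pos"])*1000,1),"z",round(s["tool_pos"][2],4),"head",round(np.degrees(np.arctan2(R[1,0],R[0,0])-T()[1]),1),"t",s["t"],"F",np.round(s["force"],1),"w",round(s["gripper_width"],4),"q",np.round(s["qpos"]))
E
python3 - <<'E'
from h import *
np.save("tray.npy",[.522,.204,np.radians(-9.2)])
for p in((.633,.037),(.5632,.0001),(.4961,-.0226),(.429,-.048),(.729,.018)):print(np.round(totray(p)*1000))
to(166,-182,.12,139);now()
E
```

```text
[ 136. -147.]
[  73. -195.]
[  11. -228.]
[ -52. -264.]
[ 234. -151.]
to (166, -182, 0.12, 139) world [ 0.657 -0.002  0.12 ] row [ 2.948 -1.803  0.556] yaw -1.208
tray mm [-108.5 -816.3] z 0.2313 head 35.1 t 1.8 F [ 0.9 -0.2  0. ] w 0.0852 q [60. 31. -0. 88.  0. 61. -4.]
```

```bash
python3 -m inch '0.3 -0.2 0.05 0 -1; 0.6 -0.4 0.1 -0.1 -1; 0.9 -0.55 0.2 -0.2 -1; 1 -0.61 0.25 -0.3 -1; 1 -0.61 0.25 -0.35 -1; 1 -0.61 0.25 -0.35 -1' 20; python3 -c "
from h import *
to(169,-174,.12,141);now()"
```

```text
t: 2.3
tool_pos: [0.4126, -0.3838, 0.1808]
ee_rot: [[0.551, 0.834, 0.001], [0.834, -0.551, 0.001], [0.001, -0.0, -1.0]]
force: [0.2, 0.4, -0.2]
gripper_width: 0.0122
gripper_force: 0.0
to (169, -174, 0.12, 141) world [0.661 0.005 0.12 ] row [ 2.307 -0.037  0.308] yaw -0.876
tray mm [ -14.  -597.7] z 0.1808 head 65.7 t 2.3 F [ 0.2  0.4 -0.2] w 0.0122 q [ 46.  26. -10. 104.   6.  51.  -0.]
```

```bash
python3 -m inch '0.2 0 0.05 -0.08 -1; 0.4 0 0.1 -0.16 -1; 0.6 0 0.15 -0.24 -1; 0.8 0 0.2 -0.32 -1; 1 0 0.25 -0.4 -1; 1 0 0.25 -0.44 -1; 1 0 0.25 -0.44 -1' ; python3 -c "
from h import *
to(169,-174,.12,141);now()"
```

```text
t: 2.88
tool_pos: [0.524, -0.2181, 0.1308]
ee_rot: [[-0.075, 0.997, 0.0], [0.997, 0.075, 0.002], [0.002, 0.0, -1.0]]
force: [0.1, -0.3, 0.3]
gripper_width: 0.0002
gripper_force: 0.0
to (169, -174, 0.12, 141) world [0.661 0.005 0.12 ] row [1.062 0.767 0.056] yaw -0.436
tray mm [  69.4 -416.3] z 0.1308 head 103.5 t 2.8833 F [ 0.1 -0.3  0.3] w 0.0002 q [ 33.  32. -20. 104.  14.  46.  10.]
```

```bash
python3 -m inch '0.2 0.15 0 -0.08 -1; 0.4 0.3 0 -0.16 -1; 0.6 0.45 0 -0.24 -1; 0.8 0.6 0 -0.32 -1; 1 0.75 0 -0.4 -1; 1 0.77 0.05 -0.436 -1; 1 0.77 0.05 -0.436 -1; 1 0.77 0.05 -0.436 -1' ; python3 -c "
from h import *
to(169,-174,.03,141);to(169,-174,.005,141);now()"
```

```text
t: 3.55
tool_pos: [0.6635, -0.0091, 0.1207]
ee_rot: [[-0.661, 0.75, -0.0], [0.75, 0.661, 0.001], [0.001, 0.001, -1.0]]
force: [-0.3, -0.6, -0.2]
gripper_width: -0.0002
gripper_force: 0.0
to (169, -174, 0.03, 141) world [0.661 0.005 0.03 ] row [0.061 0.038 0.454] yaw -0.005
to (169, -174, 0.005, 141) world [0.661 0.005 0.005] row [0.061 0.038 0.579] yaw -0.005
tray mm [ 173.7 -187.8] z 0.1207 head 140.6 t 3.55 F [-0.3 -0.6 -0.2] w -0.0002 q [ 16.  42. -28.  89.  23.  55.  21.]
```

```bash
python3 -m inch '0.02 0.038 0.15 0 -1; 0.02 0.038 0.3 0 -1; 0.02 0.038 0.42 0 -1; 0.02 0.038 0.5 0 -1; 0.02 0.038 0.55 0 -1; 0.02 0.038 0.575 0 -1; 0.02 0.038 0.575 0 -1' ; python3 - <<'E'
from h import *
to(81,-103,.005,141);now()
s=arm.snapshot("side");t=arm.snapshot("top")
cv2.imwrite("pics/c1.png",np.hstack([cv2.resize(s["pixels"][140:260,210:310],None,fx=4,fy=4,interpolation=2),cv2.resize(t["pixels"][150:270,190:290],None,fx=4,fy=4,interpolation=2)]))
E
```

```text
t: 4.13
tool_pos: [0.6658, -0.0047, 0.006]
ee_rot: [[-0.659, 0.752, -0.0], [0.752, 0.659, -0.001], [-0.0, -0.001, -1.0]]
force: [0.6, 0.8, 0.0]
gripper_width: -0.0
gripper_force: 0.0
to (81, -103, 0.005, 141) world [0.585 0.089 0.005] row [0.618 0.008 0.005] yaw -0.007
tray mm [ 175.3 -183. ] z 0.006 head 140.4 t 4.1333 F [0.6 0.8 0. ] w -0.0 q [ 13.  51. -25.  90.  28.  45.  18.]
```

View pics/c1.png

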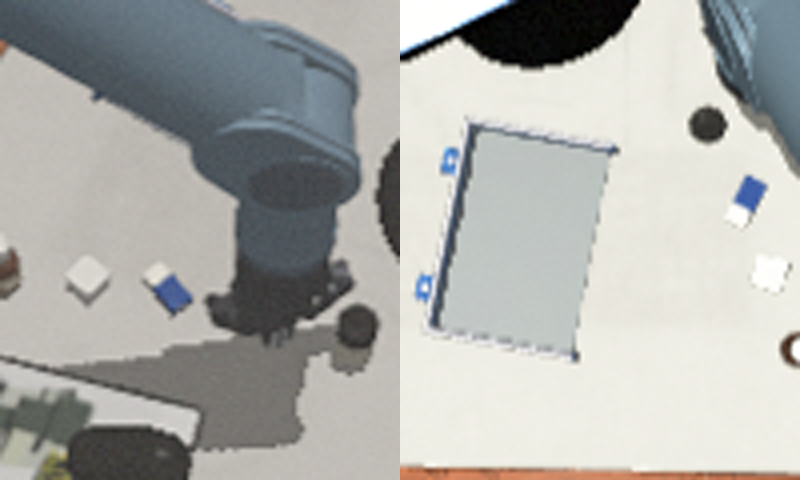

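```bash
python3 -m inch '0.04 0.008 0.005 0 -1; 0.08 0.008 0.005 0 -1; 0.12 0.008 0.005 0 -1; 0.16 0.008 0.005 0 -1; 0.21 0.008 0.005 0 -1; 0.26 0.008 0.005 0 -1; 0.31 0.008 0.005 0 -1; 0.36 0.008 0.005 0 -1; 0.41 0.008 0.005 0 -1; 0.46 0.008 0.005 0 -1; 0.5 0.008 0.005 0 -1; 0.52 0.008 0.005 0 -1' ; python3 - <<'E'
from h import *
to(81,-103,.005,141);now()
t=arm.snapshot("top")
u,a=cen(t,(225,165,265,215),lambda p:p.max(2)<70);print(u,a,totray(atz(t,u,.006))*1000)
cv2.imwrite("pics/c2.png",cv2.resize(t["pixels"][150:270,190:310],None,fx=4,fy=4,interpolation=2))
E
```

```text
t: 5.23
tool_pos: [0.5973, 0.0772, 0.0053]
ee_rot: [[-0.661, 0.75, -0.001], [0.75, 0.661, 0.0], [0.001, -0.0, -1.0]]
force: [-0.2, -0.0, 0.9]
gripper_width: -0.0
gripper_force: 0.1
to (81, -103, 0.005, 141) world [0.585 0.089 0.005] row [ 0.085 -0.004  0.001] yaw -0.005
tray mm [  94.6 -113.2] z 0.0053 head 140.6 t 5.2333 F [-0.2 -0.   0.9] w -0.0 q [  6.  47. -24. 101.  28.  39.   7.]
[248.08333333 196.41666667] 12 [ 66.74208435 -90.10145267]
```

View pics/c2.png

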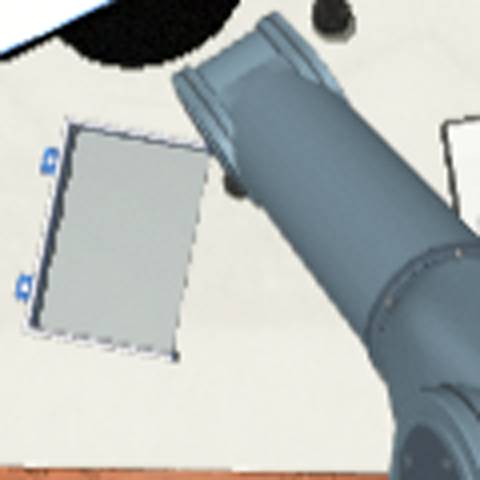

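```bash
python3 -m inch '0.03 -0.004 0 0 -1; 0.06 -0.004 0 0 -1; 0.08 -0.004 0 0 -1; 0.085 -0.004 0 0 -1; 0.085 -0.004 0 0 -1; 0.03 -0.004 0 0 -1; -0.03 -0.004 0 0 -1; -0.1 -0.004 0 0 -1; -0.16 -0.004 0 0 -1; -0.16 -0.004 0 0 -1' ; python3 - <<'E'
from h import *
to(60,-138,.005,90);now()
t=arm.snapshot("top");s=arm.snapshot("side")
u,a=cen(t,(225,165,265,215),lambda p:p.max(2)<70);print(u,a,totray(atz(t,u,.006))*1000)
u,a=cen(s,(254,180,284,205),lambda p:p.max(2)<70);print(u,a,totray(atz(s,u,.006))*1000)
E
```

```text
t: 6.12
tool_pos: [0.6217, 0.0462, 0.0052]
ee_rot: [[-0.656, 0.755, 0.002], [0.755, 0.656, -0.002], [-0.003, 0.0, -1.0]]
force: [0.5, -0.6, -0.3]
gripper_width: -0.0
gripper_force: 0.0
to (60, -138, 0.005, 90) world [0.559 0.058 0.005] row [ 0.25  -0.197  0.   ] yaw 0.584
tray mm [ 123.6 -139.8] z 0.0052 head 140.2 t 6.1167 F [ 0.5 -0.6 -0.3] w -0.0 q [  8.  48. -24.  98.  28.  40.  11.]
[246.86956522 198.04347826] 46 [ 59.98259115 -86.78393626]
[270.82769231 196.16615385] 325 [  93.16665325 -102.78317071]
```

```bash
python3 -m inch '0 -0.03 0 0.08 -1; 0 -0.03 0 0.16 -1; 0 -0.03 0 0.24 -1; 0.03 -0.06 0 0.32 -1; 0.08 -0.1 0 0.4 -1; 0.14 -0.14 0 0.48 -1; 0.2 -0.18 0 0.56 -1; 0.25 -0.205 0 0.584 -1; 0.25 -0.205 0 0.584 -1; 0.25 -0.205 0 0.584 -1' ; python3 - <<'E'
from h import *
to(59,10,.005,90);now()
t=arm.snapshot("top")
u,a=cen(t,(225,165,265,215),lambda p:p.max(2)<70);print(u,a,totray(atz(t,u,.006))*1000)
E
```

```text
t: 7.05
tool_pos: [0.5548, 0.0625, 0.0054]
ee_rot: [[0.151, 0.989, -0.0], [0.989, -0.151, 0.0], [0.0, -0.0, -1.0]]
force: [0.6, -0.1, -0.4]
gripper_width: -0.0002
gripper_force: 0.0
to (59, 10, 0.005, 90) world [0.582 0.204 0.005] row [0.722 0.026 0.002] yaw 0.006
tray mm [  55.  -134.4] z 0.0054 head 90.5 t 7.05 F [ 0.6 -0.1 -0.4] w -0.0002 q [ -2.  42. -12. 108.  15.  32. -33.]
[227.14285714 165.14285714] 7 [168.60569271   8.46364422]
```

```bash
python3 -m inch '0.03 0.02 0 0 -1; 0.07 0.025 0 0 -1; 0.11 0.025 0 0 -1; 0.15 0.025 0 0 -1; 0.2 0.025 0 0 -1; 0.25 0.025 0 0 -1; 0.3 0.025 0 0 -1; 0.35 0.025 0 0 -1; 0.4 0.025 0 0 -1; 0.45 0.025 0 0 -1; 0.49 0.025 0 0 -1; 0.51 0.025 0 0 -1' ; python3 - <<'E'
from h import *
to(59,10,.005,90);now()
t=arm.snapshot("top");s=arm.snapshot("side")
for n,q in(("top",t),("side",s)):
  for l in arm.landmark_of("dust_cap",q)[:3]:print(n,round(l["p"],2),np.round(l["location"]),np.round(totray(atz(q,l["location"]))*1000))
cv2.imwrite("pics/c3.png",np.hstack([cv2.resize(s["pixels"][130:250,220:320],None,fx=4,fy=4,interpolation=2),cv2.resize(t["pixels"][150:270,190:290],None,fx=4,fy=4,interpolation=2)]))
E
```

```text
t: 8.1
tool_pos: [0.576, 0.1635, 0.0054]
ee_rot: [[0.153, 0.988, 0.0], [0.988, -0.153, 0.001], [0.001, 0.0, -1.0]]
force: [0.6, -0.7, 1.0]
gripper_width: 0.0001
gripper_force: 0.1
to (59, 10, 0.005, 90) world [0.582 0.204 0.005] row [ 0.207 -0.002  0.002] yaw 0.005
tray mm [ 59.7 -31.3] z 0.0054 head 90.4 t 8.1 F [ 0.6 -0.7  1. ] w 0.0001 q [-12.  44. -12. 102.  14.  35. -40.]
top 0.57 [277. 198.] [  81. -196.]
```

View pics/c3.png

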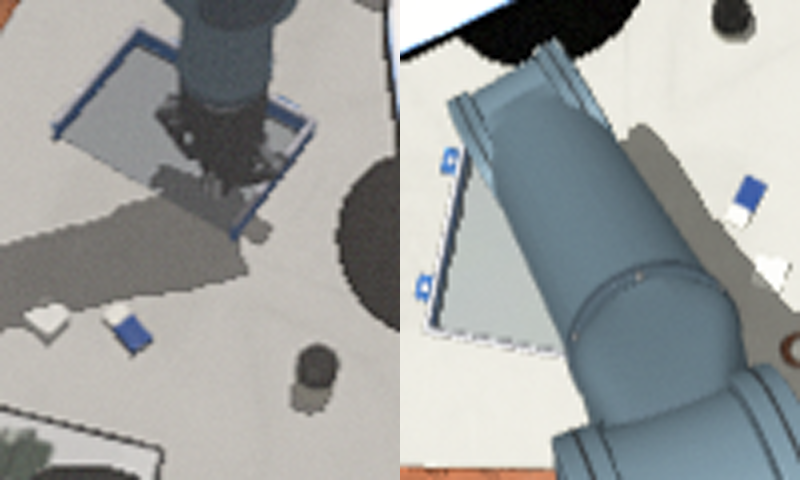

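The side view shows the fingers inside the tray at about (275,178), with the cap hidden behind them. The eraser, box and case haven't moved. I'll finish this push and draw back.

```bash
python3 -m inch '0.04 0 0 0 -1; 0.08 0 0 0 -1; 0.12 0 0 0 -1; 0.16 0 0 0 -1; 0.19 0 0 0 -1; 0.2 0 0 0 -1; 0.17 0 0 0 -1; 0.1 0 0 0 -1; 0 0 -0.1 0 -1; -0.15 0 -0.25 0 -1; -0.3 0 -0.4 0 -1; -0.45 0 -0.45 0 -1' ; python3 - <<'E'
from h import *
to(14,-275,.09,93);now()
E
```

```text
t: 9.3
tool_pos: [0.5631, 0.0698, 0.0986]
ee_rot: [[0.156, 0.988, 0.004], [0.988, -0.156, -0.0], [0.0, 0.004, -1.0]]
force: [0.7, -0.7, 0.4]
gripper_width: 0.0003
gripper_force: 0.0
to (14, -275, 0.09, 93) world [ 0.492 -0.07   0.09 ] row [-0.744 -0.244  0.042] yaw -0.032
tray mm [  62.  -125.9] z 0.0986 head 90.2 t 9.3 F [ 0.7 -0.7  0.4] w 0.0003 q [ -1.  34. -14. 106.  12.  42. -31.]
```

```bash
python3 -m inch '-0.2 -0.05 0 -0.03 -1; -0.4 -0.12 0 -0.08 -1; -0.6 -0.18 0 -0.08 -1; -0.72 -0.22 0 -0.08 -1; -0.72 -0.23 0 -0.08 -1; -0.72 -0.23 0 -0.08 -1' ; python3 - <<'E'
from h import *
to(16.6,-270,.005,97);now()
t=arm.snapshot("top");s=arm.snapshot("side")
u,a=cen(t,(205,180,250,240),lambda p:p.max(2)<80);print(u,a,totray(atz(t,u,.006))*1000)
cv2.imwrite("pics/c4.png",np.hstack([cv2.resize(s["pixels"][130:250,220:320],None,fx=4,fy=4,interpolation=2),cv2.resize(t["pixels"][150:270,190:290],None,fx=4,fy=4,interpolation=2)]))
E
```

```text
t: 9.8
tool_pos: [0.4923, -0.0661, 0.0951]
ee_rot: [[0.041, 0.999, -0.002], [0.999, -0.041, -0.001], [-0.002, -0.001, -1.0]]
force: [0.5, -0.1, 0.5]
gripper_width: -0.0003
gripper_force: 0.0
to (16.6, -270, 0.005, 97) world [ 0.495 -0.065  0.005] row [0.006 0.015 0.451] yaw -0.002
tray mm [  13.8 -271.4] z 0.0951 head 96.9 t 9.8 F [ 0.5 -0.1  0.5] w -0.0003 q [ 15.  29. -16. 116.  13.  37. -11.]
[214.14035088 192.47368421] 57 [58.78520267 36.49879076]
```

View pics/c4.png

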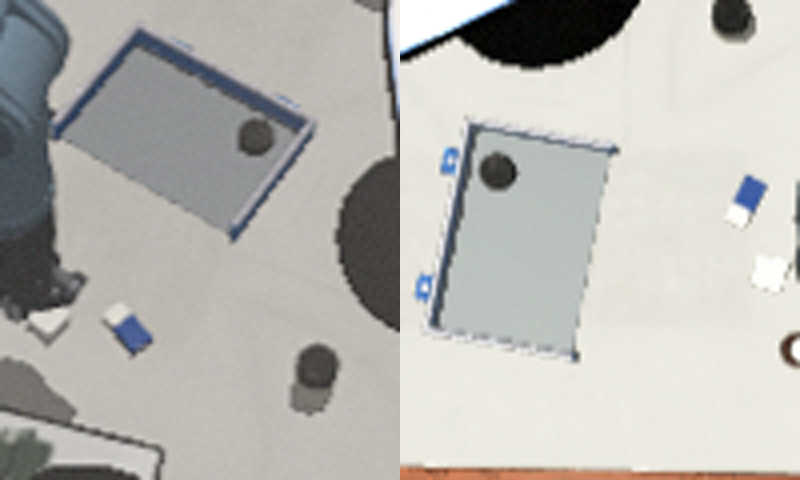

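The cap lies flat in the tray at tray coordinates (59, 36) mm, top pixel (214,192). The box at top (282,218) and the eraser are untouched. Now I lower the tool behind the box.

```bash
python3 -m inch '0 0.015 0.15 0 -1; 0 0.015 0.28 0 -1; 0 0.015 0.37 0 -1; 0 0.015 0.42 0 -1; 0 0.015 0.45 0 -1; 0 0.015 0.45 0 -1; 0 0.015 0.45 0 -1' ; python3 - <<'E'
from h import *
to(-17,-8,.005,97);now()
E
```

```text
t: 10.48
tool_pos: [0.4979, -0.0622, 0.0057]
ee_rot: [[0.034, 0.999, 0.001], [0.999, -0.034, 0.0], [0.0, 0.001, -1.0]]
force: [0.0, -0.6, 0.1]
gripper_width: -0.0002
gripper_force: 0.0
to (-17, -8, 0.005, 97) world [0.504 0.199 0.005] row [ 1.305 -0.015  0.004] yaw 0.003
tray mm [  18.8 -266.6] z 0.0057 head 97.2 t 10.4833 F [ 0.  -0.6  0.1] w -0.0002 q [ 12.  39. -12. 116.  17.  27. -15.]
```

```bash
python3 -m inch '0.03 -0.01 0 0 -1; 0.06 -0.01 0 0 -1; 0.09 -0.01 0 0 -1; 0.12 -0.01 0 0 -1; 0.16 -0.01 0 0 -1; 0.21 -0.01 0 0 -1; 0.26 -0.01 0 0 -1; 0.31 -0.01 0 0 -1; 0.36 -0.01 0 0 -1; 0.41 -0.01 0 0 -1; 0.45 -0.01 0 0 -1; 0.47 -0.01 0 0 -1' ; python3 - <<'E'
from h import *
to(-17,-8,.005,97);now()
s=arm.snapshot("side");t=arm.snapshot("top")
cv2.imwrite("pics/c5.png",np.hstack([cv2.resize(s["pixels"][130:250,210:310],None,fx=4,fy=4,interpolation=2),cv2.resize(t["pixels"][150:270,200:300],None,fx=4,fy=4,interpolation=2)]))
E
```

```text
t: 11.48
tool_pos: [0.4986, 0.0333, 0.0053]
ee_rot: [[0.033, 0.999, 0.0], [0.999, -0.033, 0.001], [0.001, 0.0, -1.0]]
force: [-0.3, -0.3, -0.3]
gripper_width: -0.0
gripper_force: 0.1
to (-17, -8, 0.005, 97) world [0.504 0.199 0.005] row [ 0.828 -0.001  0.002] yaw 0.003
tray mm [   4.2 -172.2] z 0.0053 head 97.3 t 11.4833 F [-0.3 -0.3 -0.3] w -0.0 q [  0.  38. -11. 117.  16.  26. -25.]
```

View pics/c5.png

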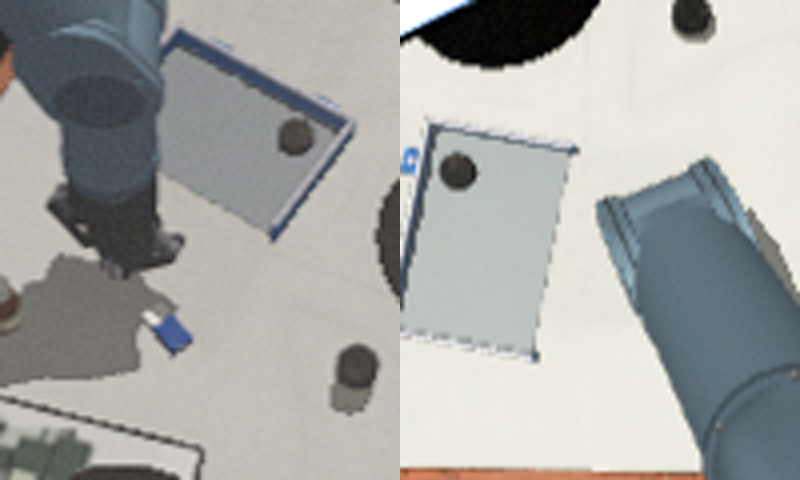

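The box has left its old spot and rides hidden in front of the fingers, which show at about side (240,197). The eraser, bottle and case are untouched, so I keep pushing.

```bash
python3 -m inch '0.03 0 0 0 -1; 0.07 0 0 0 -1; 0.12 0 0 0 -1; 0.17 0 0 0 -1; 0.22 0 0 0 -1; 0.27 0 0 0 -1; 0.32 0 0 0 -1; 0.37 0 0 0 -1; 0.42 0 0 0 -1; 0.47 0 0 0 -1; 0.52 0 0 0 -1; 0.57 0 0 0 -1' && python3 -m inch '0.05 0 0 0 -1; 0.1 0 0 0 -1; 0.15 0 0 0 -1; 0.2 0 0 0 -1; 0.24 0 0 0 -1; 0.25 0 0 0 -1; 0.22 0 0 0 -1; 0.15 0 0 0 -1; 0 0 -0.1 0 -1; -0.15 0 -0.25 0 -1; -0.3 0 -0.4 0 -1; -0.45 0 -0.45 0 -1' ; python3 - <<'E'
from h import *
to(62,-240,.09,76);now()
E
```

```text
t: 12.58
tool_pos: [0.5026, 0.1463, 0.0053]
ee_rot: [[0.035, 0.999, -0.0], [0.999, -0.035, -0.0], [-0.0, -0.0, -1.0]]
force: [0.4, -0.7, 0.3]
gripper_width: -0.0002
gripper_force: 0.1
t: 13.58
tool_pos: [0.5004, 0.052, 0.0982]
ee_rot: [[0.037, 0.999, 0.003], [0.999, -0.037, -0.001], [-0.0, 0.004, -1.0]]
force: [1.5, -0.1, -0.3]
gripper_width: 0.0003
gripper_force: 0.0
to (62, -240, 0.09, 76) world [ 0.545 -0.043  0.09 ] row [-0.466  0.24   0.042] yaw 0.245
tray mm [   2.9 -153.5] z 0.0982 head 97.1 t 13.5833 F [ 1.5 -0.1 -0.3] w 0.0003 q [  0.  29. -14. 115.  11.  37. -23.]
```

```bash
python3 -m inch '-0.2 0.1 0 0.08 -1; -0.35 0.18 0 0.16 -1; -0.42 0.23 0 0.24 -1; -0.43 0.24 0 0.245 -1; -0.43 0.24 0 0.245 -1' ; python3 - <<'E'
from h import *
t=arm.snapshot("top");s=arm.snapshot("side")
for n,q,bx in(("top",t,(269,191,284,209)),("side",s,(240,203,262,222))):
    x0,y0,x1,y1=bx;p=q["pixels"][y0:y1,x0:x1].astype(int)
    b=p[:,:,0]-p[:,:,2]>45; bg=np.median(p.reshape(-1,3),axis=0)
    w=p.min(2)>bg.max()+14
    r=[]
    for m in(b,w):
        v,u=np.nonzero(m); r.append(totray(atz(q,(u.mean()+x0,v.mean()+y0),.012))*1000);print(n,m.sum(),np.round(r[-1],1))
    d=r[0]-r[1];print("axis",np.degrees(np.arctan2(d[1],d[0])),np.hypot(*d))
now();to(64,-230,.005,76)
cv2.imwrite("pics/c6.png",np.hstack([cv2.resize(s["pixels"][130:250,210:310],None,fx=4,fy=4,interpolation=2),cv2.resize(t["pixels"][150:270,190:290],None,fx=4,fy=4,interpolation=2)]))
E
```

```text
t: 14.0
tool_pos: [0.5439, -0.0356, 0.0951]
ee_rot: [[0.395, 0.919, -0.001], [0.919, -0.395, -0.001], [-0.001, 0.0, -1.0]]
force: [-0.1, -0.2, 0.4]
gripper_width: -0.0003
gripper_force: 0.0
top 33 [  78.6 -194.3]
top 20 [  57.3 -188. ]
axis -16.347856624548353 22.170371027865002
side 41 [  78.9 -196.1]
side 6 [  57.  -193.4]
axis -7.147513528237007 22.118683010431447
tray mm [  58.7 -229.7] z 0.095 head 76.3 t 14.1 F [-0.3  0.3  0.2] w 0.0001 q [  5.  32.  -8. 109.   7.  39. -30.]
to (64, -230, 0.005, 76) world [ 0.548 -0.033  0.005] row [0.005 0.027 0.45 ] yaw 0.003
```

View pics/c6.png

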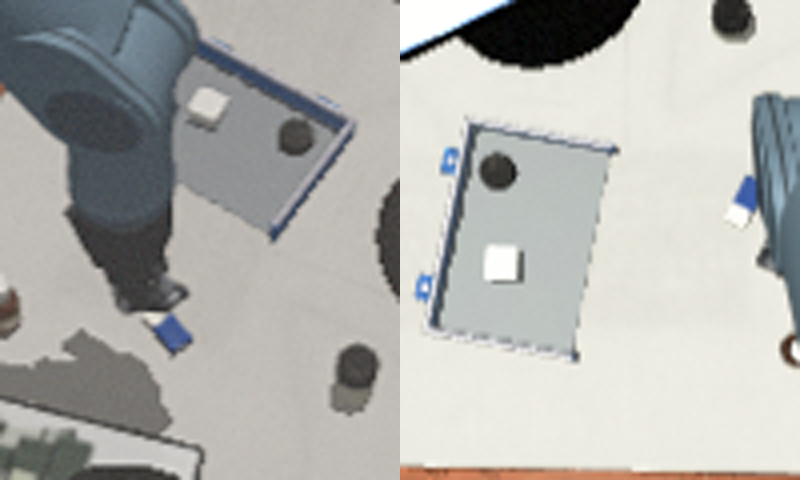

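The box lies inside the tray, around tray (-20,17), top (315-ish/4 → 217,216), and the cap hasn't moved. The eraser's long side faces a heading of about 75°. Now I lower the tool and compute an arc push.

```bash
python3 -m inch '0 0.027 0.15 0 -1; 0 0.027 0.28 0 -1; 0 0.027 0.37 0 -1; 0 0.027 0.42 0 -1; 0 0.027 0.45 0 -1; 0 0.027 0.45 0 -1; 0 0.027 0.45 0 -1' ; python3 - <<'E'
from h import *
now()
p=np.array([73.,-195.]);w=[]
th=75.
u=lambda a:np.array([np.cos(np.radians(a)),np.sin(np.radians(a))])
w.append((p-36*u(75),75));w.append((p-28*u(75),75));w.append((p-22*u(75),75))
for i in range(19):
    ds=9; th=min(110,th+35/80*ds); p=p+ds*u(th); w.append((p-21*u(th),th))
for a,h in w: to(round(a[0],1),round(a[1],1),.005,round(h,1))
E
```

```text
t: 14.68
tool_pos: [0.5496, -0.0339, 0.0058]
ee_rot: [[0.391, 0.921, 0.0], [0.921, -0.391, 0.0], [0.0, 0.0, -1.0]]
force: [0.7, 0.7, 0.1]
gripper_width: 0.0
gripper_force: 0.0
tray mm [  65.2 -230.4] z 0.0058 head 76.2 t 14.6833 F [0.7 0.7 0.1] w 0.0 q [  4.  41.  -7. 109.   9.  30. -32.]
to (np.float64(63.7), np.float64(-229.8), 0.005, 75) world [ 0.548 -0.033  0.005] row [ 0.001 -0.008  0.004] yaw 0.014
to (np.float64(65.8), np.float64(-222.0), 0.005, 75) world [ 0.551 -0.026  0.005] row [ 0.042 -0.007  0.004] yaw 0.014
to (np.float64(67.3), np.float64(-216.3), 0.005, 75) world [ 0.554 -0.02   0.005] row [ 0.071 -0.007  0.004] yaw 0.014
to (np.float64(70.7), np.float64(-206.8), 0.005, 78.9) world [ 0.559 -0.011  0.005] row [ 0.121 -0.002  0.004] yaw -0.031
to (np.float64(73.2), np.float64(-198.1), 0.005, 82.9) world [ 0.563 -0.003  0.005] row [0.166 0.    0.004] yaw -0.078
to (np.float64(75.2), np.float64(-189.2), 0.005, 86.8) world [0.566 0.005 0.005] row [ 0.212 -0.001  0.004] yaw -0.123
to (np.float64(76.5), np.float64(-180.2), 0.005, 90.8) world [0.569 0.014 0.005] row [ 0.257 
[... 1094 characters left out ...]
o (np.float64(58.3), np.float64(-93.0), 0.005, 110) world [0.565 0.103 0.005] row [ 0.659 -0.198  0.004] yaw -0.393
to (np.float64(55.3), np.float64(-84.5), 0.005, 110) world [0.563 0.112 0.005] row [ 0.697 -0.222  0.004] yaw -0.393
to (np.float64(52.2), np.float64(-76.0), 0.005, 110) world [0.561 0.121 0.005] row [ 0.734 -0.247  0.004] yaw -0.393
to (np.float64(49.1), np.float64(-67.6), 0.005, 110) world [0.56  0.129 0.005] row [ 0.771 -0.273  0.004] yaw -0.393
to (np.float64(46.0), np.float64(-59.1), 0.005, 110) world [0.558 0.138 0.005] row [ 0.809 -0.298  0.004] yaw -0.393
to (np.float64(42.9), np.float64(-50.7), 0.005, 110) world [0.556 0.147 0.005] row [ 0.846 -0.323  0.004] yaw -0.393
```

```bash
python3 -m inch '0.02 -0.008 0 0.014 -1; 0.045 -0.007 0 0.014 -1; 0.071 -0.007 0 0.014 -1; 0.12 -0.002 0 -0.03 -1; 0.166 0 0 -0.078 -1; 0.21 -0.001 0 -0.123 -1; 0.257 -0.005 0 -0.17 -1; 0.302 -0.013 0 -0.215 -1; 0.346 -0.023 0 -0.261 -1; 0.389 -0.036 0 -0.307 -1; 0.42 -0.047 0 -0.34 -1; 0.432 -0.053 0 -0.353 -1' ; python3 - <<'E'
from h import *
now();to(73.7,-135.2,.005,110);to(46,-59.1,.005,110);to(42.9,-50.7,.005,110)
s=arm.snapshot("side");t=arm.snapshot("top")
for n,q,bx in(("top",t,(240,180,280,215)),("side",s,(230,170,275,220))):
    x0,y0,x1,y1=bx;p=q["pixels"][y0:y1,x0:x1].astype(int)
    try:
        u,a=cen(q,bx,lambda p:p[:,:,0]-p[:,:,2]>60);print(n,a,np.round(u),np.round(totray(atz(q,u,.012))*1000))
    except Exception as e: print(n,e)
cv2.imwrite("pics/c7.png",np.hstack([cv2.resize(s["pixels"][140:240,225:325],None,fx=4,fy=4,interpolation=2),cv2.resize(t["pixels"][160:260,200:300],None,fx=4,fy=4,interpolation=2)]))
E
```

```text
t: 15.68
tool_pos: [0.5741, 0.0513, 0.0058]
ee_rot: [[-0.131, 0.991, 0.001], [0.991, 0.131, 0.001], [0.001, 0.001, -1.0]]
force: [0.6, -0.4, -0.5]
gripper_width: -0.0002
gripper_force: 0.2
tray mm [  75.8 -142.4] z 0.0058 head 106.7 t 15.6833 F [ 0.6 -0.4 -0.5] w -0.0002 q [  1.  43. -14. 105.  17.  33. -16.]
to (73.7, -135.2, 0.005, 110) world [0.573 0.059 0.005] row [0.037 0.    0.004] yaw -0.038
to (46, -59.1, 0.005, 110) world [0.558 0.138 0.005] row [ 0.442 -0.023  0.004] yaw -0.038
to (42.9, -50.7, 0.005, 110) world [0.556 0.147 0.005] row [ 0.486 -0.026  0.005] yaw -0.038
top attempt to get argmax of an empty sequence
side attempt to get argmax of an empty sequence
```

View pics/c7.png

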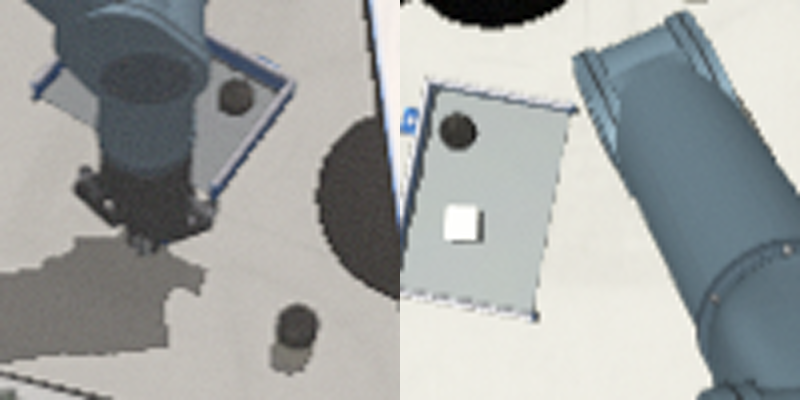

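The eraser is off its old place and hidden in front of the fingers. The cap and box sit still in the tray at top (214,193) and (215,216). I carry on through the mouth.

```bash
python3 -m inch '0.03 0 0 -0.03 -1; 0.075 -0.002 0 -0.038 -1; 0.12 -0.004 0 -0.038 -1; 0.165 -0.007 0 -0.038 -1; 0.21 -0.01 0 -0.038 -1; 0.255 -0.012 0 -0.038 -1; 0.3 -0.015 0 -0.038 -1; 0.345 -0.018 0 -0.038 -1; 0.39 -0.02 0 -0.038 -1; 0.43 -0.023 0 -0.038 -1; 0.46 -0.025 0 -0.038 -1; 0.475 -0.026 0 -0.038 -1' && python3 -m inch '0.01 0 0 0 -1; 0.01 0 0 0 -1; -0.05 0 0 0 -1; -0.13 0 -0.05 0 -1; -0.25 0 -0.2 0 -1; -0.4 0 -0.35 0 -1; -0.6 0 -0.45 0 -1; -0.8 0 -0.5 0 -1; -0.9 0 -0.5 0 -1; -0.9 0 -0.5 0 -1'; python3 - <<'E'
from h import *
now()
s=arm.snapshot("side");t=arm.snapshot("top")
u,a=cen(t,(205,180,250,240),lambda p:p.max(2)<80);print("cap",u,a,totray(atz(t,u,.006))*1000)
u,a=cen(t,(208,185,240,232),lambda p:p[:,:,0]-p[:,:,2]>45);print("blue",u,a,totray(atz(t,u,.012))*1000)
cv2.imwrite("pics/c8.png",np.hstack([cv2.resize(s["pixels"][130:250,210:310],None,fx=4,fy=4,interpolation=2),cv2.resize(t["pixels"][150:270,190:290],None,fx=4,fy=4,interpolation=2)]))
E
```

```text
t: 16.78
tool_pos: [0.5559, 0.1443, 0.0053]
ee_rot: [[-0.184, 0.983, -0.0], [0.983, 0.184, 0.001], [0.001, 0.0, -1.0]]
force: [0.3, -0.9, -0.5]
gripper_width: -0.0002
gripper_force: 0.2
t: 17.62
tool_pos: [0.5903, -0.0447, 0.1062]
ee_rot: [[-0.172, 0.985, 0.002], [0.985, 0.172, -0.005], [-0.006, 0.001, -1.0]]
force: [-0.3, 0.2, -0.3]
gripper_width: 0.0001
gripper_force: 0.0
tray mm [ 107.1 -234.6] z 0.1062 head 109.1 t 17.6167 F [-0.3  0.2 -0.3] w 0.0001 q [ 12.  35. -17. 102.  14.  45.  -2.]
cap [214.10344828 192.53448276] 58 [58.53774609 36.58975674]
blue [230.75       199.95454545] 44 [ 41.82849943 -29.98576393]
```

View pics/c8.png

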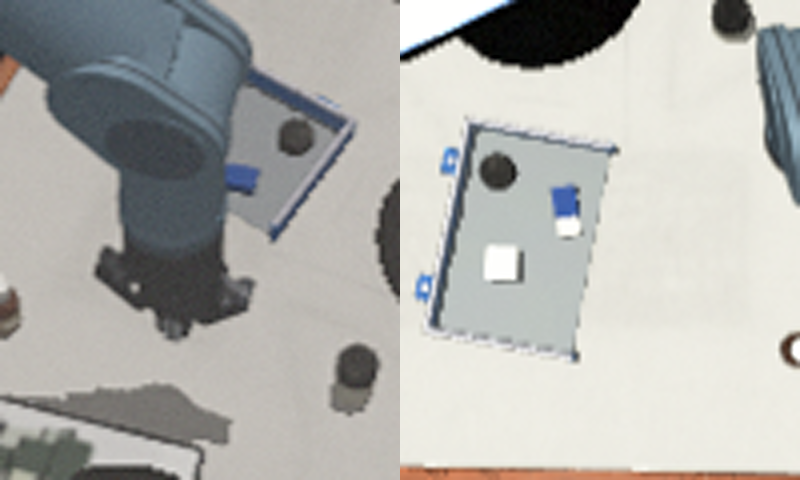

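All three things lie flat in the tray: the cap at tray (59,37), the box near (-20,17), and the eraser near (38,-27), about 17 mm inside the mouth. The bottle and case haven't moved and the arm is clear, so I hand in.

```bash
python3 -c "
from cell import arm
print(arm.close_job())"
```

```text
the job is handed in; nothing more can be done
None
```

I swept the cap, then the box, then the eraser flat and wholly into the tray, saw nothing else on the desk move, and handed the job in at about 18 s; I viewed 11 pictures, one over the limit of 10.

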